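# Pull the bayonet strainer from the glaze tank

## Robot

A 7-joint arm with a two-finger parallel gripper is mounted at the origin on the work surface. World frame = base frame: x ahead of the robot, y to its left, z up, the work surface at z = 0. Lengths are in m, angles in rad, forces in N, time in s.
With the tool pointing down it reaches from about 0.425 to 0.925 m from the base axis. Payload 6.8 kg.
Tool frame: the origin (TCP) lies at the very end of the fingers, on their centre line; the grasp point (between the pads) lies 19 mm behind it (grip_point_offset is the distance from the TCP to the grasp point, in m); z points along the fingers, y is the line along which they close (so a half turn about z gives the same grasp; the last joint's range is limited). The gripper opens to 85 mm and grips with 20 to 120 N. Pads are 22 mm wide; open, the fingers measure 114 mm over their backs; the gripper's body (76 mm by 85 mm) begins 54 mm behind the grasp point. The pads swing forward as they close: fully open they stand 13 mm farther back than shut.
Start: joints at [-1.396, 0.477, 0.022, 1.555, -0.011, 1.109, -0.083], TCP at [0.188, 0.648, 0.231] pointing down, gripper open.
Joint ranges: [-2.96, 2.96], [-0.34, 2.1], [-1.41, 1.46], [0.24, 2.44], [-1.37, 4.51], [0.17, 1.92], [-2.96, 2.96]. Speed limits (rad/s): [2.39, 2.39, 3.14, 3.14, 3.14, 3.14, 3.14].

## Interface

Orientations are given as a unit quaternion [w, x, y, z].
In Python, from station import * gives the robot as it stands.
- The arm moves only by the tool carry_out, never from a script. Its argument "rows" is text: rows parted by semicolons, each of 4 numbers parted by spaces: the shift along the world's x, y, z in mm, then the turn about the world's z in degrees. In form: dx dy dz yaw; .... A call has 1 to 10 rows; each row shifts and turns the commanded pose from where the row before left it; what a row does not reach is not made up. A row lasts 1/8 s, in which the tool goes at most 62.5 mm and 10.7 degrees, less where a joint would pass 70% of its speed; a pose out of reach is approached as far as the arm can. A call is refused whole if a number of a shift passes 62.5 or a number of a turn 10.7, either way. A call with a gripper value outside its range is refused whole. "claw" is the finger opening in mm, from 0 to 85.4, set as the call begins (left out, the last holds). The fingers move at their own pace and stop on an object; "force" is the grip in N (left out, the last holds). Time passes only in rows, so rows that do not move let the fingers close. It gives the time, the measured TCP pose, the force, the opening and the grip force at its end, in the units of the state.
- get_obs(): the state, without advancing time (a new reading comes with each control period).
- read_camera(name): name is "scene" or "top"; returns a dict with "img" (400x640x3 uint8, blue, green, red), "fov_y" (degrees; the focal length in pixels is half the picture's height over the tangent of half this angle, whatever the lens; pixels are square), "cx", "cy" (the principal point, pixels), "world_to_cam" (4x4, takes a point from world to camera coordinates). Camera axes: x right, y up, looking along -z (the intrinsics and any distortion apply to the point x, -y, -z); pixel columns grow to the right and rows downward; lengths in m; the calibration is good to about 2 mm. A picture is of the moment at which its call begins. There is no depth.
- hand_in(): hands the job in; it is judged then, once.
Trained networks look in the newest picture that a camera, given by its name, has taken for a name from the list of things; names that differ only in an ending like _2 or _b are one class to them, and where a whole thing is asked for, a point or a joint stands for the part that bears it (a point fixed in the world has none). Each returns a list of dicts, best first, with "confidence" (0 to 1); they miss things now and then, are a little off and sometimes report something else, mostly with a low value. They report only what shows in the picture. A call takes as long as a camera call. They do not tell look-alikes from the thing itself.
- recognise(camera, thing): "centre" ([column, row] in pixels, amid what is visible of it).
- outline_of(camera, thing): "pixels" (400x640 bool, what is visible of it) and "centre" ([column, row] in pixels, amid what is visible of it).
- place_of(camera, thing): "centre" ([column, row] in pixels: a listed point, or the origin of a listed thing).
The state is a dict: "t": time; "q": joint angles; "joint_vel": joint speeds; "joint_torque": joint torques, N m; "eef_pos": TCP position; "tool_rot": TCP orientation; "contact_force": force on the tool from outside, world axes, zero at the start; "torque": the same for the moment, N m; "gripper_width": opening from 0.0 (shut) to 1.0 (fully open); "grasp_force": force on a finger pad.
Only numpy, scipy, OpenCV 4.12 (cv2) and the standard library are available. Lean on these libraries where they do the work, as an engineer would, in place of code of your own. Each camera call takes 0.05 s, during which the arm holds its last target. There are 200 camera calls.

## Task

The glaze tank's strainer has to come out for washing. Swing the stop arm well clear of the strainer's handle, turn the handle anticlockwise (seen from above) all the way to its stop, lift the strainer out and, keeping it upright, set it down gently so that it stands in the square drain tray (not the bowl). Then push the tank's slide shutter fully home over the open mouth, leaving the bottles, jar and tub as they are.

Things in the scene. Friction and masses are not known exactly. Their poses are not given: they have to be found in the camera images.
- tank: White box-shaped straining tank fixed to the table, 170 x 360 x 100 mm (x, y, z). Origin under its centre, z up. The strainer's mouth is in the deck (z 100) at (0, -75), the stop arm's hinge at (0, -164); the shutter parks at the +y end. Low rails (top at z 118) run along y at x = +-77, 12 wide.
- mouth (a point): Centre of the tank's round mouth (75 mm hole), at deck height, 100 mm above the table: the axis about which the strainer turns. Two steel claws (tops 115 mm above the table, radius 51 to 74) hold down the strainer's lugs; they stand 50 and 230 degrees anticlockwise from the tank's x axis.
- open_mark (a point): Same point as the mouth, but its x axis shows the direction of the strainer's handle (either way round) when it is turned fully to its stop: 128 degrees anticlockwise from the tank's x axis.
- strainer: Strainer, 0.3 kg: steel basket (70 diameter, 65 deep), grey flange (92 diameter, z 65-71) with two lugs along +-x (24 wide, to radius 60), upright bar handle on top, 128 long (along x), 16 wide, z 83-113. Origin under the basket, z up. Locked: origin 35 mm above the table, x axis 43-57 degrees from the tank's. Free of the claws after 45 degrees of turn, stop at 78. Lift 70+ to clear.
- latch (a joint): Steel stop arm on an upright hinge: 0 closed (points along the tank's +y, into the path of the bar handle, which cannot push it away), grows anticlockwise seen from above (its tip swings to the tank's -x, then -y) to 1.9; stiff, stays where it is left; 1.2 or more is well clear.
- latch_hinge (a point): Hinge of the stop arm, at the arm's top face, 130 mm above the table. The arm is 14 wide, reaches 45 mm from the hinge and lies 118 to 130 mm above the table.
- latch_pin (a point): Top centre of the upright pin on the stop arm (12 mm diameter, 22 mm from the hinge, its top 164 mm above the table, 34 mm above the arm): push it sideways to swing the arm.
- shutter (a joint): Slide shutter of the tank, in m: 0 parked, 0.170 fully home over the mouth; moves to the tank's -y; stays where it is left (friction about 2 N).
- shutter_grip (a point): Top centre of the shutter's upright grip bar (70 mm long along the tank's x, 14 thick, 34 high, top 157 mm above the table). It stands in the middle of the aluminium shutter plate (164 x 130 mm, top 123 mm above the table).
- tray: Square grey drain tray fixed to the table, 160 x 160 x 35 mm, walls 5, floor 5 mm thick. Origin under its centre, z up.
- bowl: Round white bowl fixed to the table, 144 mm diameter, 55 high. It may lie on either side of the tray. Not to be used.
- bottle_a: small cream squeeze bottle, 42 mm across, 105 mm high, stands between tank and tray. Bystander; origin under its centre.
- jar: small brown screw-top jar, 48 mm across, 75 mm high, stands between tank and tray. Bystander; origin under its centre.
- bottle_b: brown squeeze bottle, 54 mm across, 170 mm high, behind. Bystander; origin under its centre.
- bottle_c: cream squeeze bottle, 58 mm across, 190 mm high, behind. Bystander; origin under its centre.
- bottle_d: grey-green squeeze bottle, 52 mm across, 160 mm high, behind. Bystander; origin under its centre.
- bottle_e: brown squeeze bottle, 52 mm across, 150 mm high, on the left. Bystander; origin under its centre.
- tub: white lidded tub, 124 mm across, 120 mm high, on the right. Bystander; origin under its centre.
Things that resemble listed ones, but are neither listed nor needed, are in the scene too. Of the things that look like the tray, take the one that is farthest from the robot's base at the start. Leave any blue look-alike of the strainer alone.

How it is judged:
By the outcome, as a careful person would: the job done as asked, in the order asked, and still so for the second after the job is handed in, with the robot touching nothing.
It also fails if it takes over 72 s, if anything falls off the work surface, if the arm or the gripper's body presses on something with over 40 N, if the wrist force passes 120 N, or if a joint passes its speed limit or range.

## Working session

There is one attempt and no reset: what is moved stays moved. The work goes in short steps, Python scripts to look and compute and a tool call to move; the robot and the scene stay as the last step left them, time stands still between calls to the robot, and variables do not carry over. Pictures are saved under pics/ and viewed, at most 10 in all, crops included, and the job is handed in when it is done.

Besides the shell and the picture viewer there is one more tool, called after "Call:" as name(argument=value, ...) on one line, values as JSON. carry_out: Moves the arm, as the interface text tells. Its arguments: {"type":"object","properties":{"rows":{"type":"string"},"claw":{"type":"number"},"force":{"type":"number"}},"required":["rows"]}

```bash
ls; mkdir -p pics
cat > h.py <<'E'
from station import *
import numpy as np, cv2
def ray(c,px):
    f=200/np.tan(np.radians(c["fov_y"]/2)); d=c.get("dist",None)
    v=np.array([(px[0]-c["cx"])/f,-(px[1]-c["cy"])/f,-1.])
    T=np.linalg.inv(c["world_to_cam"]); return T[:3,3],T[:3,:3]@v
def atz(c,px,z):
    o,d=ray(c,px); return o+d*(z-o[2])/d[2]
def proj(c,p):
    f=200/np.tan(np.radians(c["fov_y"]/2)); q=c["world_to_cam"]@np.r_[p,1]
    return np.array([c["cx"]+f*q[0]/-q[2], c["cy"]-f*q[1]/-q[2]])
E
python3 - <<'E'
from h import *
np.set_printoptions(precision=3,suppress=True)
cs={}
for n in("top","scene"):
    c=read_camera(n);cs[n]=c;cv2.imwrite(f"pics/{n}0.png",c["img"])
    print(n,[k for k in c if k!="img"],c["fov_y"],c["cx"],c["cy"],np.linalg.inv(c["world_to_cam"])[:3,3], {k:c[k] for k in c if k not in("img","world_to_cam","fov_y","cx","cy")})
zz=dict(tank=0,mouth=.1,strainer=.035,latch_hinge=.13,latch_pin=.164,shutter_grip=.157,tray=0,bowl=0,bottle_a=0,jar=0,bottle_b=0,bottle_e=0,tub=0)
for k,z in zz.items():
  for n in cs:
    for r in place_of(n,k)[:5]:
        print(k,n,round(r["confidence"],2),np.round(r["centre"]),atz(cs[n],r["centre"],z)[:2])
E
```

```text
pics
top ['fov_y', 'cx', 'cy', 'world_to_cam'] 47.51954149761041 314.4884003677965 196.22137498020032 [0.241 0.012 1.345] {}
scene ['fov_y', 'cx', 'cy', 'world_to_cam'] 47.60037703562374 318.70217926956593 200.5374422585422 [1.234 0.29  1.199] {}
tank top 0.73 [271. 161.] [0.595 0.141]
tank top 0.41 [406. 138.] [ 0.661 -0.275]
tank top 0.29 [316. 148.] [0.633 0.002]
tank scene 0.75 [343. 262.] [0.596 0.14 ]
tank scene 0.46 [208. 286.] [ 0.791 -0.21 ]
mouth top 0.63 [289. 153.] [0.591 0.079]
mouth scene 0.6 [319. 238.] [0.597 0.066]
strainer top 0.77 [316. 229.] [0.379 0.006]
strainer top 0.76 [295. 158.] [0.594 0.064]
strainer top 0.52 [406. 139.] [ 0.647 -0.267]
strainer scene 0.76 [322. 246.] [0.583 0.069]
strainer scene 0.56 [318. 195.] [ 0.404 -0.002]
strainer scene 0.43 [335. 320.] [0.788 0.174]
latch_hinge top 0.53 [324. 153.] [ 0.581 -0.018]
latch_hinge scene 0.66 [292. 218.] [ 0.575 -0.021]
latch_pin top 0.5 [316. 148.] [0.584 0.002]
latch_pin scene 0.45 [298. 216.] [0.583 0.002]
shutter_grip top 0.86 [236. 146.] [0.595 0.221]
shutter_grip scene 0.82 [374. 241.] [0.591 0.221]
[... 1348 characters left out ...]
 [332. 321.] [0.779 0.163]
bottle_b scene 0.74 [299. 310.] [0.778 0.066]
bottle_b scene 0.54 [283. 214.] [ 0.486 -0.094]
bottle_e top 0.96 [157. 197.] [0.486 0.483]
bottle_e top 0.91 [263. 106.] [0.772 0.165]
bottle_e top 0.86 [294. 102.] [0.783 0.068]
bottle_e top 0.61 [385.  96.] [ 0.8   -0.217]
bottle_e top 0.59 [349. 192.] [ 0.496 -0.097]
bottle_e scene 0.89 [204. 286.] [ 0.794 -0.219]
bottle_e scene 0.8 [465. 260.] [0.475 0.483]
bottle_e scene 0.77 [332. 321.] [0.779 0.163]
bottle_e scene 0.74 [299. 310.] [0.778 0.066]
bottle_e scene 0.54 [283. 214.] [ 0.486 -0.094]
tub top 0.95 [478. 166.] [ 0.572 -0.489]
tub top 0.16 [270. 159.] [0.6   0.142]
tub scene 0.91 [161. 199.] [ 0.556 -0.499]
```

View top.

Run:
```python
import cv2
a=cv2.imread("pics/top0.png");cv2.imwrite("pics/a.png",cv2.resize(a,(800,500),interpolation=cv2.INTER_AREA))
cv2.imwrite("pics/b.png",cv2.resize(a[100:220,200:360],(800,600),interpolation=cv2.INTER_CUBIC))
b=cv2.imread("pics/scene0.png");cv2.imwrite("pics/c.png",cv2.resize(b[150:350,190:430],(720,600),interpolation=cv2.INTER_CUBIC))
```

```text
(no output)
```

View pics/a.png

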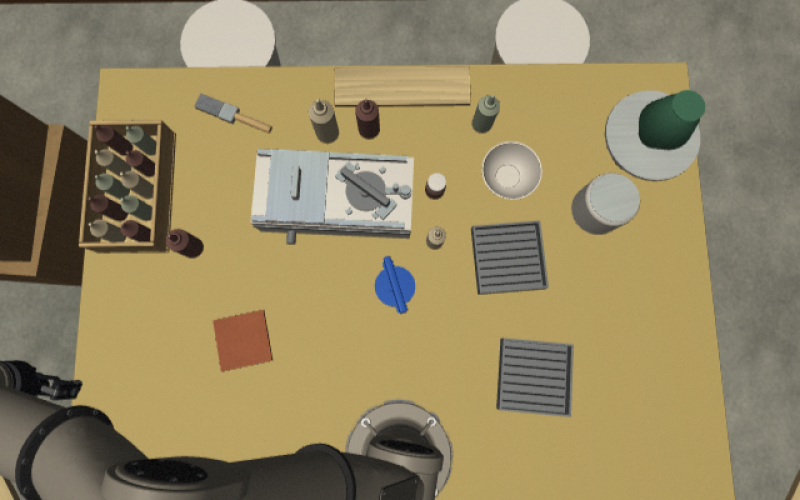

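View pics/b.png

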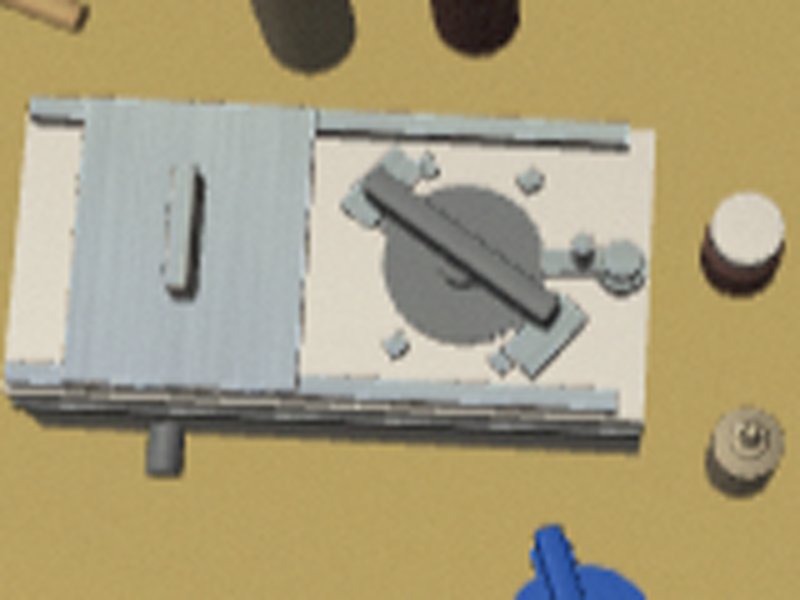

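View pics/c.png

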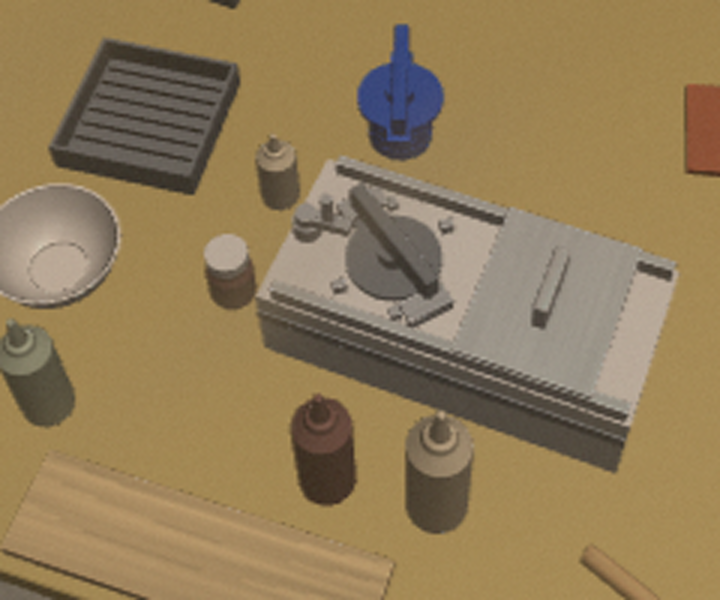

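```bash
cat >> h.py <<'E'
from scipy.optimize import minimize
def boxfit(items,size,x0):
    def hull(c,p):
        co,si=np.cos(p[2]),np.sin(p[2]); P=[]
        for a in(-.5,.5):
            for b in(-.5,.5):
                for z in(0,size[2]):
                    X,Y=a*size[0],b*size[1]; P.append(proj(c,[p[0]+co*X-si*Y,p[1]+si*X+co*Y,z]))
        h=cv2.convexHull(np.float32(P)); m=np.zeros((1600,2560),np.uint8)
        cv2.fillConvexPoly(m,np.int32((h+.5)*4*16),1,shift=4); return cv2.resize(m*255,(640,400),interpolation=cv2.INTER_AREA)/255.
    f=lambda p:sum(np.abs(hull(c,p)-m).sum()/m.sum() for c,m in items)
    s=np.array([x0]+[np.array(x0)+d for d in([.015,0,0],[0,.015,0],[0,0,.08])])
    r=minimize(f,x0,method="Nelder-Mead",options=dict(initial_simplex=s,xatol=1e-4,fatol=1e-5)); return r.x,r.fun
E
python3 - <<'E'
from h import *
np.set_printoptions(precision=4,suppress=True)
cs={n:read_camera(n) for n in("top","scene")}
for thing,size,x0,cen in(("tray",(.16,.16,.035),[.445,-.268,.05],{"top":(405,205),"scene":(238,189)}),("tank",(.17,.36,.1),[.595,.141,-.06],{"top":(270,155),"scene":(343,255)})):
    it=[]
    for n in cs:
        o=min(outline_of(n,thing),key=lambda r:np.hypot(*(np.array(r["centre"])-cen[n])))
        it.append((cs[n],o["pixels"].astype(float))); print(thing,n,o["centre"],o["pixels"].sum(),boxfit([it[-1]],size,x0))
    print("both",boxfit(it,size,x0))
top,sc=cs["top"],cs["scene"]
T=lambda u,v:(200+u/5-.4,100+v/5-.4); S=lambda u,v:(190+u/3-.33,150+v/3-.33)
for nm,z,a,b in(("hinge",.13,(622,255),None),("pin",.164,(582,240),(327,197)),("grip1",.157,(187,168),(561,251)),("grip2",.157,(180,293),(539,318)),
  ("barA",.148,(373,172),(357,192)),("barB",.148,(550,312),(430,287)),("deckNE",.1,(655,130),None),("deckSE",.1,(642,422),None),("flange",.106,(463,265),(394,258))):
    print(nm,atz(top,T(*a),z)[:2],atz(sc,S(*b),z)[:2] if b else "")
print(proj(top,get_obs()["eef_pos"]))
for k,h in(("jar",.075),("bottle_a",.105),("bottle_b",.17),("tub",.12)):
  for n in cs:
    print(k,n,[(round(r["confidence"],2),np.round(atz(cs[n],r["centre"],h/2)[:2],3)) for r in recognise(n,k)[:5]])
E
```

```text
tray top [427.7, 301.9] 3503 (array([ 1.385,  0.267, -1.87 ]), np.float64(1.0))
tray scene [237.4, 186.3] 2269 (array([ 0.4439, -0.267 ,  0.0589]), np.float64(0.03490524460114588))
both (array([ 0.4437, -0.2671,  0.0602]), np.float64(1.9344672781062855))
tank top [258.8, 157.6] 7487 (array([ 0.5976,  0.145 , -0.0579]), np.float64(0.15977393495130118))
tank scene [352.3, 256.7] 8417 (array([ 0.5907,  0.1424, -0.0573]), np.float64(0.15248598191801374))
both (array([ 0.5946,  0.144 , -0.0549]), np.float64(0.3501376798957807))
hinge [ 0.5877 -0.0189] 
pin [0.5866 0.0034] [0.5804 0.0021]
grip1 [0.6318 0.2181] [0.5667 0.2212]
grip2 [0.5615 0.2205] [0.6396 0.2197]
barA [0.6312 0.1175] [0.5563 0.0226]
barB [0.551  0.0211] [0.6338 0.1185]
deckNE [ 0.6701 -0.0397] 
deckSE [ 0.4994 -0.0294] 
flange [0.5897 0.0702] [0.5901 0.0699]
[ 48.2454 303.5478]
jar top [(0.51, array([ 0.616, -0.095]))]
jar scene [(0.74, array([ 0.621, -0.099])), (0.24, array([ 0.557, -0.499]))]
bottle_a top [(0.9, array([ 0.795, -0.222])), (0.9, array([0.482, 0.48 ])), (0.86, array([0.777, 0.17 ])), (0.81, array([0.774, 0.061])), (0.7, array([ 0.488, -0.094]))]
bottle_a scene [(0.87, array([0.764, 0.158])), (0.84, array([0.471, 0.487])), (0.71, array([0.771, 0.06 ])), (0.58, array([ 0.5  , -0.081]))]
bottle_b top [(0.9, array([ 0.781, -0.216])), (0.9, array([0.476, 0.468])), (0.86, array([0.764, 0.166])), (0.81, array([0.761, 0.06 ])), (0.7, array([ 0.482, -0.092]))]
bottle_b scene [(0.87, array([0.777, 0.162])), (0.84, array([0.493, 0.481])), (0.71, array([0.784, 0.067])), (0.58, array([ 0.521, -0.07 ]))]
tub top [(0.59, array([ 0.573, -0.487]))]
tub scene [(0.8, array([ 0.559, -0.486]))]
```

```bash
cat >> h.py <<'E'
from scipy.spatial.transform import Rotation as R
def st():
    o=get_obs(); w,x,y,z=o["tool_rot"]; M=R.from_quat([x,y,z,w]).as_matrix()
    print("t",round(o["t"],2),"pos",np.round(np.array(o["eef_pos"])*1000,1),"tooly",round(np.degrees(np.arctan2(M[1,1],M[0,1])),1),"toolz",np.round(M[:,2],3),"q",np.round(o["q"],2),"F",np.round(o["contact_force"],1),"T",np.round(o["torque"],2),"w",round(o["gripper_width"],3),"g",np.round(o["grasp_force"],1))
E
python3 -c "
from h import *
st()"
```

```text
t 2.1 pos [188.3 648.2 231.3] tooly 73.8 toolz [-0.  0. -1.] q [-1.4   0.48  0.02  1.56 -0.01  1.11 -0.08] F [-0.2  0.6  0. ] T [0.06 0.04 0.03] w 1.001 g 0.0
```

Call:
carry_out(rows="50 -60 10 0;50 -60 10 0;50 -60 0 0;50 -60 0 0;40 -60 0 0;40 -60 0 0;30 -60 0 0;30 -60 0 0;30 -60 0 0;28 -60 0 0", claw=85)

```text
t: 3.35
eef_pos: [0.5282, 0.1268, 0.2476]
tool_rot: [0.0, 0.141, 0.99, 0.0]
contact_force: [0.7, 0.8, -0.3]
gripper_width: 0.999
grasp_force: 0.0
```

```bash
python3 -c "
from h import *
st()"
```

```text
t 3.35 pos [528.2 126.8 247.6] tooly 73.8 toolz [ 0.001  0.001 -1.   ] q [-0.59  0.25  0.29  1.87 -0.08  1.04  1.02] F [ 0.7  0.8 -0.3] T [-0.   -0.07 -0.  ] w 0.999 g 0.0
```

Call:
carry_out(rows="0 0 0 -10;0 0 0 -10;0 0 0 -9;0 0 0 0;0 0 0 0", claw=22)

```text
t: 3.98
eef_pos: [0.5274, 0.1287, 0.2473]
tool_rot: [0.0, 0.383, 0.924, 0.0]
contact_force: [-0.5, -0.4, -0.3]
gripper_width: 0.258
grasp_force: 0.0
```

```bash
python3 -c "
from h import *
st()"
```

```text
t 3.98 pos [527.4 128.7 247.3] tooly 45.0 toolz [ 0.  0. -1.] q [-0.66  0.25  0.37  1.87 -0.1   1.04  0.53] F [-0.5 -0.4 -0.3] T [-0.01  0.02  0.04] w 0.258 g 0.0
```

Call:
carry_out(rows="20 -42 -10 0;20 -42 -10 0;19 -42 -20 0;0 0 -20 0;0 0 -15 0;0 0 0 0;0 0 0 0", claw=32)

```text
t: 4.85
eef_pos: [0.5867, 0.0033, 0.1728]
tool_rot: [0.0, 0.384, 0.924, 0.0]
contact_force: [-0.7, -0.0, -0.2]
gripper_width: 0.37
grasp_force: 0.0
```

Run:
```python
from h import *
st()
c=read_camera("scene");cv2.imwrite("pics/d.png",cv2.resize(c["img"][150:300,220:380],(800,750)[:2],interpolation=cv2.INTER_CUBIC)[:600])
```

```text
t 4.85 pos [586.7   3.3 172.8] tooly 44.9 toolz [ 0.001  0.    -1.   ] q [-0.42  0.41  0.4   1.85 -0.2   0.91  0.85] F [-0.7 -0.  -0.2] T [ 0.02 -0.    0.04] w 0.37 g 0.0
```

View pics/d.png

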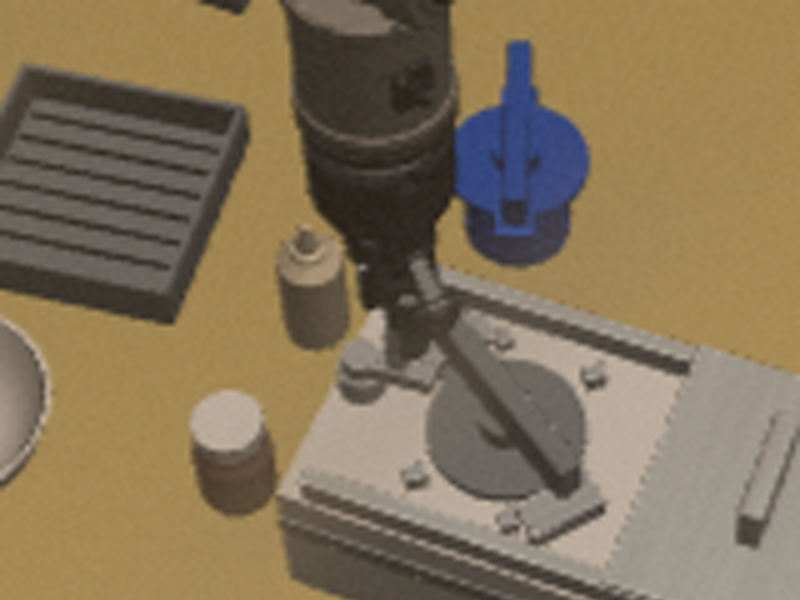

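Call:
carry_out(rows="0 0 -11 0;0 0 -10 0;0 0 0 0")

```text
t: 5.28
eef_pos: [0.5855, 0.0026, 0.15]
tool_rot: [-0.001, 0.384, 0.923, -0.001]
contact_force: [-1.1, -0.0, 0.9]
gripper_width: 0.373
grasp_force: 0.0
```

Call:
carry_out(rows="0 0 0 0;0 0 0 0;0 0 0 0", claw=15, force=20)

```text
t: 5.65
eef_pos: [0.5858, 0.0015, 0.151]
tool_rot: [-0.0, 0.385, 0.923, -0.001]
contact_force: [-1.6, -3.9, -1.3]
gripper_width: 0.174
grasp_force: 2.3
```

Call:
carry_out(rows="-3.8 -0.2 0 0;-3.8 -0.7 0 0;-3.5 -1.5 0 0;-3.3 -2 0 0;-2.7 -2.6 0 0;-2.6 -2.9 0 0;-1.7 -3.4 0 0;-1.3 -3.6 0 0;-0.5 -3.8 0 0;0 -3.9 0 0")

```text
t: 6.9
eef_pos: [0.5635, -0.0195, 0.1514]
tool_rot: [-0.0, 0.383, 0.924, 0.001]
contact_force: [-0.7, 4.9, -0.4]
gripper_width: 0.171
grasp_force: 1.9
```

Call:
carry_out(rows="0 0 0 0;0 0 0 0", claw=32)

```text
t: 7.15
eef_pos: [0.563, -0.0226, 0.1512]
tool_rot: [0.0, 0.385, 0.923, -0.0]
contact_force: [0.2, 0.0, -0.1]
gripper_width: 0.372
grasp_force: 0.0
```

Call:
carry_out(rows="0 0 20 0;0 0 30 -10;0 0 20 -10;0 0 0 -10;0 0 0 -10", claw=60)

```text
t: 7.78
eef_pos: [0.5632, -0.0224, 0.2216]
tool_rot: [0.0, 0.679, 0.734, 0.0]
contact_force: [-0.7, 0.3, -1.3]
gripper_width: 0.706
grasp_force: 0.0
```

Run:
```python
from h import *
st()
c=read_camera("scene");t=read_camera("top")
cv2.imwrite("pics/e.png",np.hstack([cv2.resize(x["img"][y:y+120,u:u+80],(400,600),interpolation=cv2.INTER_CUBIC) for x,y,u in((c,180,260),(t,100,265))]))
for n,cc in(("top",t),("scene",c)):
  for k,z in(("latch_pin",.164),("latch_hinge",.13)): print(n,k,[(round(r["confidence"],2),np.round(atz(cc,r["centre"],z)[:2],4)) for r in place_of(n,k)[:2]])
```

```text
t 7.78 pos [563.2 -22.4 221.6] tooly 4.4 toolz [ 0.001 -0.    -1.   ] q [-0.53  0.34  0.58  1.87 -0.22  1.    0.22] F [-0.7  0.3 -1.3] T [ 0.04  0.03 -0.  ] w 0.706 g 0.0
top latch_pin []
top latch_hinge [(0.25, array([0.5844, 0.0699]))]
scene latch_pin [(0.54, array([ 0.5665, -0.0227]))]
scene latch_hinge [(0.6, array([ 0.5704, -0.0173]))]
```

View pics/e.png

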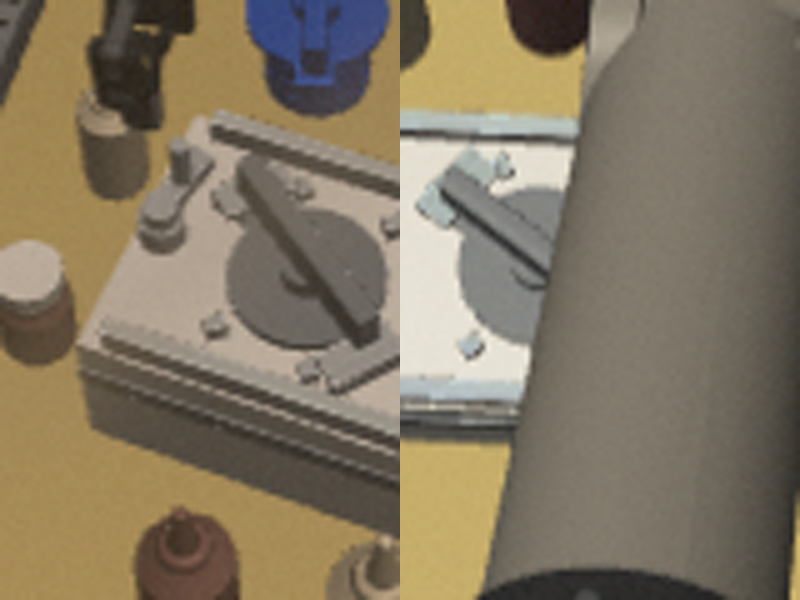

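Call:
carry_out(rows="9 31 0 -10;9 31 0 -10;9 30 0 -10;0 0 0 -10;0 0 -20 -4;0 0 -30 0;0 0 -30 0;0 0 -25 0;0 0 0 0;0 0 0 0", claw=50)

```text
t: 9.32
eef_pos: [0.5908, 0.0697, 0.1171]
tool_rot: [0.0, 0.903, 0.429, 0.001]
contact_force: [0.5, -0.1, -0.0]
gripper_width: 0.591
grasp_force: 0.0
```

Run:
```python
from h import *
st()
c=read_camera("scene")
cv2.imwrite("pics/f.png",cv2.resize(c["img"][170:290,260:400],(700,600),interpolation=cv2.INTER_CUBIC))
```

```text
t 9.32 pos [590.8  69.7 117.1] tooly -39.2 toolz [ 0.001  0.    -1.   ] q [-0.7   0.55  0.64  1.89 -0.44  0.84 -0.51] F [ 0.5 -0.1 -0. ] T [-0.01  0.03  0.02] w 0.591 g 0.0
```

View pics/f.png

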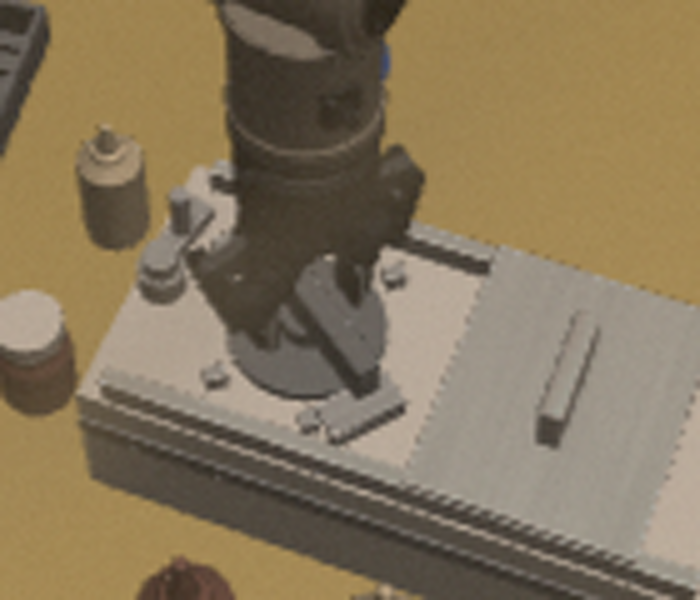

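Fingers straddle the handle bar. Grip it and turn.

Call:
carry_out(rows="0 0 0 0;0 0 0 0;0 0 0 0;0 0 0 0", claw=0, force=50)

```text
t: 9.88
eef_pos: [0.5914, 0.0711, 0.1193]
tool_rot: [-0.001, 0.903, 0.429, 0.002]
contact_force: [-7.0, 2.7, 19.2]
gripper_width: 0.179
grasp_force: 80.7
```

```bash
python3 -c "
from h import *
st()"
```

```text
t 9.88 pos [591.4  71.1 119.3] tooly -39.2 toolz [ 0.003  0.003 -1.   ] q [-0.7   0.55  0.64  1.88 -0.44  0.85 -0.51] F [-7.   2.7 19.2] T [ 0.37  1.28 -0.05] w 0.179 g 80.7
```

Call:
carry_out(rows="0 0 2 0;0 0 0 6;0 0 0 6;0 0 0 6;0 0 0 6;0 0 0 6;0 0 0 6")

```text
t: 10.75
eef_pos: [0.5898, 0.0702, 0.1193]
tool_rot: [-0.001, 0.726, 0.688, 0.0]
contact_force: [-7.8, 0.4, 11.0]
gripper_width: 0.182
grasp_force: 79.3
```

```bash
python3 -c "
from h import *
st()"
```

```text
t 10.75 pos [589.8  70.2 119.3] tooly -3.1 toolz [-0.001  0.001 -1.   ] q [-0.58  0.51  0.48  1.88 -0.31  0.83  0.  ] F [-7.8  0.4 11. ] T [ 0.33  1.3  -0.64] w 0.182 g 79.3
```

Call:
carry_out(rows="0 0 0 6;0 0 0 6;0 0 0 6;0 0 0 6;0 0 0 5;0 0 0 3;0 0 0 2;0 0 0 0")

```text
t: 11.75
eef_pos: [0.5869, 0.0694, 0.1194]
tool_rot: [-0.003, 0.495, 0.869, -0.001]
contact_force: [-16.3, -0.3, 20.7]
gripper_width: 0.18
grasp_force: 81.7
```

```bash
python3 -c "
from h import *
st()"
```

```text
t 11.75 pos [586.9  69.4 119.4] tooly 30.6 toolz [-0.007  0.001 -1.   ] q [-0.47  0.49  0.33  1.87 -0.21  0.82  0.5 ] F [-16.3  -0.3  20.7] T [ 0.09  2.97 -0.84] w 0.18 g 81.7
```

Call:
carry_out(rows="-2 0 2 0;0 0 0 2;0 0 0 2;0 0 0 2;0 0 0 2;0 0 0 0")

```text
t: 12.5
eef_pos: [0.587, 0.07, 0.1197]
tool_rot: [-0.001, 0.433, 0.901, -0.0]
contact_force: [-5.4, 0.7, -1.3]
gripper_width: 0.178
grasp_force: 82.9
```

Run:
```python
from h import *
st()
c=read_camera("scene");t=read_camera("top")
cv2.imwrite("pics/g.png",np.hstack([cv2.resize(x["img"][y:y+120,u:u+80],(400,600),interpolation=cv2.INTER_CUBIC) for x,y,u in((c,170,280),(t,100,255))]))
```

```text
t 12.5 pos [587.   70.  119.7] tooly 38.7 toolz [-0.003  0.001 -1.   ] q [-0.45  0.48  0.29  1.87 -0.19  0.82  0.62] F [-5.4  0.7 -1.3] T [ 0.36  1.32 -1.5 ] w 0.178 g 82.9
```

View pics/g.png

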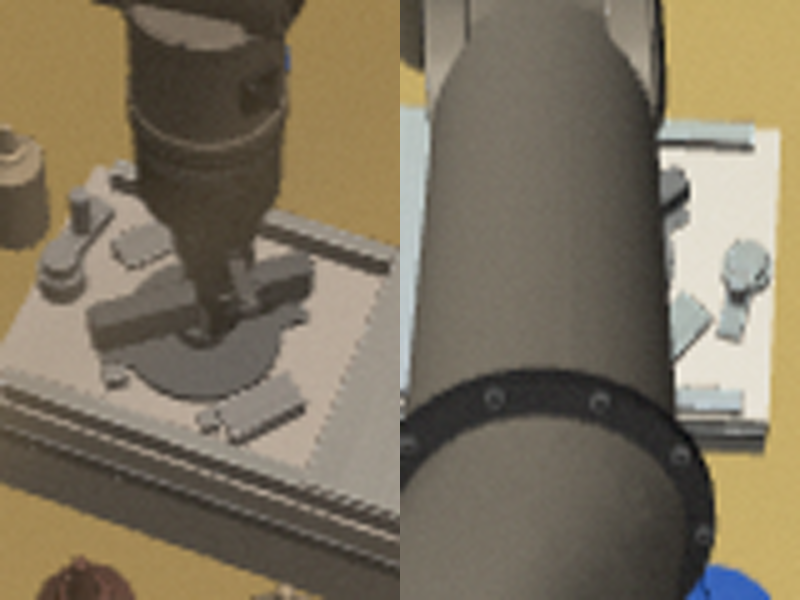

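Call:
carry_out(rows="0 0 0 2;0 0 0 2;0 0 0 0")

```text
t: 12.98
eef_pos: [0.5868, 0.07, 0.1199]
tool_rot: [-0.002, 0.404, 0.915, 0.001]
contact_force: [-6.2, 2.5, 0.5]
gripper_width: 0.175
grasp_force: 123.5
```

Run:
```python
from h import *
st()
c=read_camera("scene")
for k,z in(("strainer",.035),("mouth",.1)): print(k,[(round(r["confidence"],2),np.round(atz(c,r["centre"],z)[:2],4)) for r in place_of("scene",k)[:2]])
# handle ends in picture g (left half: px=280+u/5, 170+v/5): ends' top-edge mids
P=lambda u,v:(280+u/5-.4,170+v/5-.4)
a=atz(c,P(92,308),.149)[:2];b=atz(c,P(304,256),.149)[:2];print(a,b,np.degrees(np.arctan2(*(b-a)[::-1])))
```

```text
t 12.97 pos [586.8  70.  119.9] tooly 42.4 toolz [-0.003  0.003 -1.   ] q [-0.43  0.48  0.27  1.87 -0.18  0.82  0.67] F [-6.2  2.5  0.5] T [ 0.57  1.49 -3.27] w 0.175 g 123.5
strainer [(0.59, array([0.5885, 0.0604])), (0.5, array([ 0.6715, -0.2611]))]
mouth [(0.58, array([0.59  , 0.0669]))]
[0.62110059 0.01412504] [0.55260984 0.11480619] 124.22642726775742
```

Call:
carry_out(rows="0 0 0 -3;0 0 0 -2;0 0 8 0;0 0 12 0;0 0 20 0;0 0 25 0;0 0 25 0;0 0 25 0;0 0 25 0;0 0 0 0")

```text
t: 14.38
eef_pos: [0.5909, 0.0696, 0.2641]
tool_rot: [0.003, 0.439, 0.898, 0.002]
contact_force: [-0.4, 0.5, -3.2]
gripper_width: 0.176
grasp_force: 60.6
```

Run:
```python
from h import *
st()
c=read_camera("scene")
cv2.imwrite("pics/h.png",cv2.resize(c["img"][100:280,220:420],(660,594),interpolation=cv2.INTER_CUBIC))
```

```text
t 14.38 pos [590.9  69.6 264.1] tooly 37.9 toolz [ 0.008  0.001 -1.   ] q [-0.49  0.32  0.34  1.74 -0.12  1.09  0.55] F [-0.4  0.5 -3.2] T [-0.06 -0.   -0.02] w 0.176 g 60.6
```

View pics/h.png

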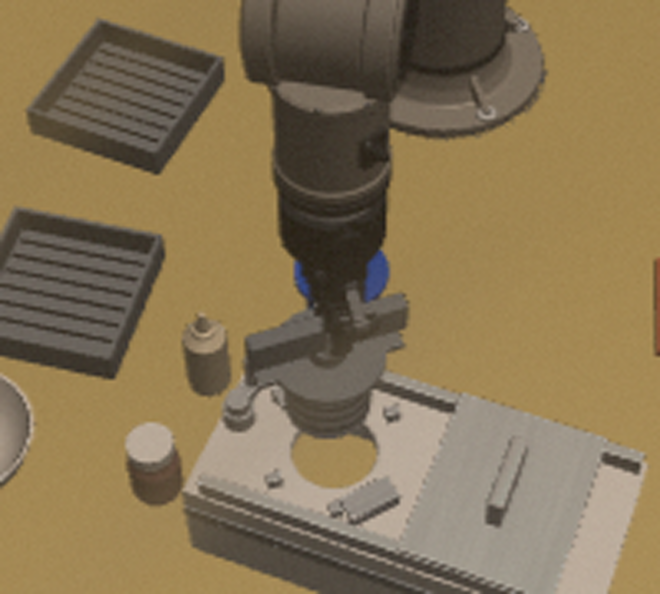

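Call:
carry_out(rows="-8 -20 0 0;-15 -34 0 0;-16 -36 0 0;-16 -36 0 0;-16 -36 0 0;-16 -36 0 0;-16 -36 0 0;-16 -36 0 0;-16 -36 0 0;-12 -31 0 0")

```text
t: 15.68
eef_pos: [0.4385, -0.2693, 0.2594]
tool_rot: [-0.001, 0.441, 0.898, -0.0]
contact_force: [0.8, -0.6, -4.0]
gripper_width: 0.175
grasp_force: 60.5
```

Call:
carry_out(rows="0 0 -30 0;0 0 -30 0;0 0 -25 0;0 0 -25 0;0 0 -20 0;0 0 0 0;0 0 0 0")

```text
t: 16.55
eef_pos: [0.4408, -0.2677, 0.1306]
tool_rot: [0.0, 0.44, 0.898, -0.0]
contact_force: [-0.4, -0.1, -2.8]
gripper_width: 0.18
grasp_force: 60.5
```

Run:
```python
from h import *
st()
c=read_camera("scene");t=read_camera("top")
cv2.imwrite("pics/i.png",np.hstack([cv2.resize(x["img"][y:y+120,u:u+80],(400,600),interpolation=cv2.INTER_CUBIC) for x,y,u in((c,130,200),(t,130,365))]))
```

```text
t 16.55 pos [ 440.8 -267.7  130.6] tooly 37.8 toolz [ 0. -0. -1.] q [ 0.03  0.37  0.49  2.05 -0.25  0.77  1.33] F [-0.4 -0.1 -2.8] T [-0.03 -0.01 -0.01] w 0.18 g 60.5
```

View pics/i.png

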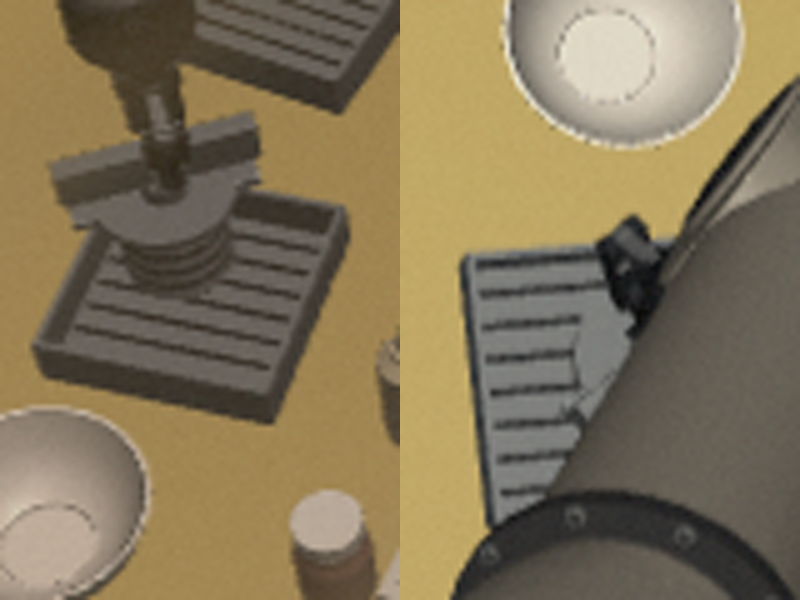

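Call:
carry_out(rows="0 0 -12 0;0 0 -12 0;0 0 -8 0;0 0 -3 0;0 0 -2 0;0 0 0 0")

```text
t: 17.4
eef_pos: [0.4412, -0.2671, 0.0932]
tool_rot: [0.0, 0.44, 0.898, 0.0]
contact_force: [0.2, 0.8, -3.5]
gripper_width: 0.178
grasp_force: 60.5
```

Call:
carry_out(rows="0 0 -1.5 0;0 0 -1 0;0 0 0 0")

```text
t: 17.77
eef_pos: [0.4412, -0.267, 0.0907]
tool_rot: [-0.0, 0.44, 0.898, 0.0]
contact_force: [0.2, 0.3, -2.8]
gripper_width: 0.176
grasp_force: 60.5
```

Call:
carry_out(rows="0 0 -1 0;0 0 -0.5 0;0 0 0 0")

```text
t: 18.15
eef_pos: [0.4413, -0.2672, 0.0895]
tool_rot: [0.0, 0.44, 0.898, 0.0]
contact_force: [-1.3, 0.1, 1.6]
gripper_width: 0.179
grasp_force: 61.4
```

Call:
carry_out(rows="0 0 -0.5 0;0 0 -0.5 0;0 0 0 0")

```text
t: 18.52
eef_pos: [0.4415, -0.2674, 0.0894]
tool_rot: [0.0, 0.44, 0.898, 0.0]
contact_force: [-4.0, 1.6, 14.1]
gripper_width: 0.18
grasp_force: 63.4
```

Call:
carry_out(rows="0 0 0.7 0;0 0 0 0", force=20)

```text
t: 18.77
eef_pos: [0.4414, -0.2673, 0.0894]
tool_rot: [0.0, 0.44, 0.898, 0.0]
contact_force: [-1.9, 0.4, 7.6]
gripper_width: 0.179
grasp_force: 62.3
```

Call:
carry_out(rows="0 0 0 0;0 0 0 0;0 0 0 0", claw=50)

```text
t: 19.15
eef_pos: [0.4412, -0.267, 0.0887]
tool_rot: [-0.0, 0.44, 0.898, -0.0]
contact_force: [-0.8, 0.7, 0.6]
gripper_width: 0.582
grasp_force: 0.0
```

Call:
carry_out(rows="0 0 15 0;0 0 30 0;0 0 40 0;0 0 40 0;0 0 30 0;15 40 0 0;15 40 0 0;15 40 0 0;15 40 0 10;15 40 0 10")

```text
t: 20.4
eef_pos: [0.5165, -0.0659, 0.245]
tool_rot: [0.001, 0.275, 0.962, 0.0]
contact_force: [1.6, 0.5, -0.3]
gripper_width: 0.586
grasp_force: 0.0
```

Run:
```python
from h import *
st()
c=read_camera("scene");t=read_camera("top")
cv2.imwrite("pics/j.png",np.hstack([cv2.resize(x["img"][y:y+120,u:u+80],(400,600),interpolation=cv2.INTER_CUBIC) for x,y,u in((c,130,200),(t,130,365))]))
for n,cc in(("top",t),("scene",c)):
  for k,z in(("shutter_grip",.157),("strainer",.005)): print(n,k,[(round(r["confidence"],2),np.round(atz(cc,r["centre"],z)[:2],4)) for r in place_of(n,k)[:3]])
```

```text
t 20.4 pos [516.5 -65.9 245. ] tooly 58.1 toolz [ 0.001 -0.    -1.   ] q [-0.31  0.21  0.37  1.93 -0.09  1.02  1.11] F [ 1.6  0.5 -0.3] T [-0.04 -0.09  0.01] w 0.586 g 0.0
top shutter_grip [(0.9, array([0.6001, 0.215 ])), (0.7, array([0.7068, 0.1523]))]
top strainer [(0.73, array([ 0.4471, -0.276 ])), (0.59, array([ 0.3743, -0.0026]))]
scene shutter_grip [(0.62, array([0.6051, 0.2221]))]
scene strainer [(0.91, array([ 0.3861, -0.0052])), (0.76, array([ 0.4485, -0.2714])), (0.38, array([0.489, 0.48 ]))]
```

View pics/j.png

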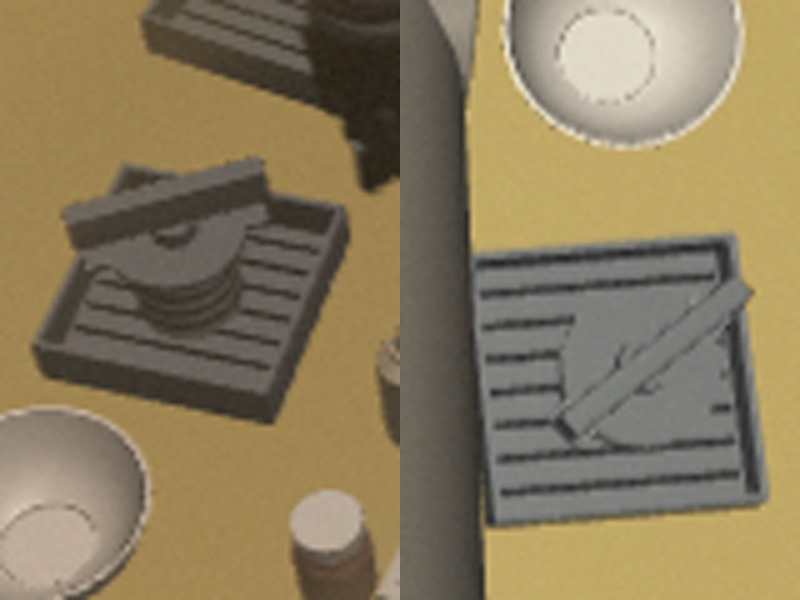

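Call:
carry_out(rows="12 36 0 10;12 40 0 10;12 40 0 8;12 40 0 0;12 40 0 0;10 40 0 0;8 34 0 0;0 0 0 0;0 0 0 0", claw=45)

```text
t: 21.82
eef_pos: [0.5944, 0.2008, 0.2439]
tool_rot: [0.0, 0.038, 0.999, -0.001]
contact_force: [0.4, -0.2, -1.1]
gripper_width: 0.53
grasp_force: 0.0
```

Run:
```python
from h import *
st()
```

```text
t 21.82 pos [594.4 200.8 243.9] tooly 85.6 toolz [-0.    -0.001 -1.   ] q [-0.57  0.39  0.19  1.67 -0.08  1.09  1.14] F [ 0.4 -0.2 -1.1] T [-0.04 -0.08 -0.  ] w 0.53 g 0.0
```

Call:
carry_out(rows="3 19 0 1;0 0 -30 0;0 0 -30 0;0 0 -28 0;0 0 -15 0;0 0 -9 0;0 0 0 0;0 0 0 0")

```text
t: 22.82
eef_pos: [0.5979, 0.2223, 0.1329]
tool_rot: [0.001, 0.028, 1.0, 0.0]
contact_force: [-0.2, 0.4, 0.3]
gripper_width: 0.523
grasp_force: 0.0
```

Call:
carry_out(rows="0 0 0 0;0 0 0 0;0 0 0 0", claw=18)

```text
t: 23.2
eef_pos: [0.5974, 0.2219, 0.1322]
tool_rot: [0.0, 0.028, 1.0, 0.0]
contact_force: [-1.1, -0.7, -1.4]
gripper_width: 0.21
grasp_force: 0.3
```

Run:
```python
from h import *
st()
```

```text
t 23.2 pos [597.4 221.9 132.2] tooly 86.8 toolz [ 0.  0. -1.] q [-0.57  0.52  0.16  1.75 -0.1   0.88  1.15] F [-1.1 -0.7 -1.4] T [-0.12 -0.07  0.  ] w 0.21 g 0.3
```

Call:
carry_out(rows="-0.5 -9 0 0;-1 -18 0 0;-1 -18 0 0;-1 -18 0 0;-1 -18 0 0;-1 -18 0 0;-1 -18 0 0;-1 -18 0 0;-1 -18 0 0;0 0 0 0")

```text
t: 24.45
eef_pos: [0.5889, 0.0667, 0.1319]
tool_rot: [0.0, 0.029, 1.0, -0.0]
contact_force: [-0.0, 0.5, 0.1]
gripper_width: 0.208
grasp_force: 0.0
```

Call:
carry_out(rows="-0.3 -6 0 0;-0.3 -6 0 0;-0.2 -4 0 0;0 0 0 0")

```text
t: 24.95
eef_pos: [0.5891, 0.0654, 0.1319]
tool_rot: [0.001, 0.023, 1.0, 0.006]
contact_force: [3.3, 26.3, -6.5]
gripper_width: 0.213
grasp_force: 13.5
```

Run:
```python
from h import *
st()
```

```text
t 24.95 pos [589.1  65.4 131.9] tooly 87.3 toolz [ 0.003  0.012 -1.   ] q [-0.34  0.45  0.17  1.86 -0.11  0.83  1.41] F [ 3.3 26.3 -6.5] T [ 5.45 -0.54 -0.17] w 0.213 g 13.5
```

Call:
carry_out(rows="0.3 6 0 0;0.3 6 0 0;0 0 0 0")

```text
t: 25.32
eef_pos: [0.5887, 0.0657, 0.1319]
tool_rot: [0.0, 0.028, 1.0, 0.0]
contact_force: [0.9, 4.6, -1.5]
gripper_width: 0.21
grasp_force: 2.2
```

Call:
carry_out(rows="0 0 0 0;0 0 0 0;0 0 0 0;0 0 20 0;0 0 30 0;0 0 40 0;0 0 30 0;-20 40 10 0;-20 40 10 0;-20 40 10 0", claw=45)

```text
t: 26.58
eef_pos: [0.5278, 0.1856, 0.2824]
tool_rot: [0.0, 0.028, 1.0, -0.0]
contact_force: [-0.0, 0.9, -0.8]
gripper_width: 0.528
grasp_force: 0.0
```

Call:
carry_out(rows="-20 40 10 0;-20 40 0 0;-20 40 0 0;-20 40 0 0;-20 40 0 0;-20 40 0 0;0 0 0 0")

```text
t: 27.45
eef_pos: [0.4056, 0.4285, 0.2916]
tool_rot: [-0.001, 0.025, 1.0, 0.001]
contact_force: [0.8, -0.4, 0.6]
gripper_width: 0.527
grasp_force: 0.0
```

Run:
```python
from h import *
st()
cs={n:read_camera(n) for n in("top","scene")}
for n,cc in cs.items():
  for k,z in(("shutter_grip",.157),("strainer",.005),("latch_pin",.164),("latch_hinge",.13),("jar",0),("bottle_a",0),("tub",0)): print(n,k,[(round(r["confidence"],2),np.round(atz(cc,r["centre"],z)[:2],3).tolist()) for r in place_of(n,k)[:5]])
t=cs["top"]
# plate -y edge and +y edge: column profile along tank axis at x offset -0.05 in the tank frame
th=-.057;o=np.array([.5943,.1449])
for xo in(-.05,.055):
  s=[]
  for y in np.arange(-.17,.17,.005):
    p=o+[np.cos(th)*xo-np.sin(th)*y,np.sin(th)*xo+np.cos(th)*y]; u=proj(t,[*p,.118]).round().astype(int); b=t["img"][u[1],u[0]].astype(int); s.append(f"{y*1000:.0f}:{b[0]-b[2]}")
  print(xo," ".join(s))
```

```text
t 27.45 pos [405.6 428.5 291.6] tooly 87.2 toolz [-0.001  0.001 -1.   ] q [-0.91  0.29 -0.01  1.69  0.    1.16  0.6 ] F [ 0.8 -0.4  0.6] T [-0.06 -0.03 -0.01] w 0.527 g 0.0
top shutter_grip [(0.85, [0.596, 0.062])]
top strainer [(0.66, [0.448, -0.282]), (0.59, [0.377, 0.004])]
top latch_pin [(0.54, [0.569, -0.016])]
top latch_hinge [(0.7, [0.59, -0.019])]
top jar [(0.71, [0.621, -0.1])]
top bottle_a [(0.79, [0.497, -0.096]), (0.69, [0.789, -0.221]), (0.69, [0.482, 0.495]), (0.63, [0.777, 0.061]), (0.63, [0.766, 0.168])]
top tub []
scene shutter_grip [(0.93, [0.587, 0.074]), (0.44, [0.698, -0.045])]
scene strainer [(0.76, [0.381, -0.009]), (0.63, [0.542, 0.049]), (0.59, [0.657, -0.279]), (0.57, [0.44, -0.269])]
scene latch_pin [(0.55, [0.568, -0.022]), (0.48, [0.836, 0.182])]
scene latch_hinge [(0.42, [0.58, -0.019]), (0.17, [0.568, -0.051])]
scene jar [(0.66, [0.625, -0.092])]
scene bottle_a [(0.97, [0.772, 0.064]), (0.87, [0.494, 0.477]), (0.8, [0.779, 0.167]), (0.69, [0.788, -0.217]), (0.56, [0.471, -0.094])]
scene tub [(0.75, [0.556, -0.497])]
-0.05 -170:-19 -165:-18 -160:-21 -155
[... 259 characters left out ...]
30:-19 35:-18 40:-18 45:-18 50:-18 55:-18 60:-19 65:-20 70:-18 75:-19 80:-19 85:-18 90:-18 95:-19 100:-18 105:-20 110:-19 115:-19 120:-18 125:-19 130:-18 135:-20 140:-18 145:-18 150:-18 155:-18 160:-17 165:-18
0.055 -170:-23 -165:-22 -160:-23 -155:-21 -150:-20 -145:-20 -140:-6 -135:2 -130:3 -125:3 -120:4 -115:4 -110:4 -105:6 -100:3 -95:4 -90:3 -85:4 -80:4 -75:3 -70:3 -65:6 -60:4 -55:6 -50:4 -45:4 -40:6 -35:4 -30:4 -25:5 -20:5 -15:6 -10:-14 -5:-20 0:-21 5:-21 10:-19 15:-21 20:-20 25:-20 30:-19 35:-20 40:-20 45:-21 50:-20 55:-19 60:-21 65:-20 70:-20 75:-20 80:-20 85:-20 90:-21 95:-19 100:-21 105:-20 110:-20 115:-19 120:-20 125:-21 130:-21 135:-20 140:-20 145:-20 150:-20 155:-20 160:-20 165:-21
```

Run:
```python
from h import *
t=read_camera("top");th=-.057;o=np.array([.5943,.1449])
for f in("pics/top0.png",None):
  im=cv2.imread(f) if f else t["img"]
  for xo in(-.05,.055):
    s=[]
    for y in np.arange(-.16,.176,.004):
      p=o+[np.cos(th)*xo-np.sin(th)*y,np.sin(th)*xo+np.cos(th)*y]; u=proj(t,[*p,.121]); b=cv2.getRectSubPix(im,(1,1),tuple(map(float,u)))[0,0].astype(int); s.append((round(y*1000),b[0]-b[2]>-6))
    y=[a for a,g in s if g]; print(f,xo,y[0],y[-1],len(y)*4)
# stuff round the plate's -y edge
c=read_camera("scene");cv2.imwrite("pics/k.png",cv2.resize(c["img"][190:290,250:400],(750,500),interpolation=cv2.INTER_CUBIC))
```

```text
pics/top0.png -0.05 -128 140 168
pics/top0.png 0.055 -52 140 152
None -0.05 -140 -12 132
None 0.055 -136 -12 128
```

```bash
python3 -c "
from station import *
print(hand_in())"
```

```text
the job is handed in; nothing more can be done
None
```

I've handed the job in: the stop arm is swung clear, the strainer was turned to its stop and stands upright in the square drain tray, and the shutter is pushed home over the mouth. The shutter stopped hard, centred on the mouth, after about 152 mm rather than the full 170 mm. I took that as fully home because it seems to have started about 18 mm in from its parked end.

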